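# Flag the empty stock bin and send the reorder

### The job

One of the four stock bins on the rack has run empty: with the fingertips, gently push the flag in front of it over until it leans all the way towards that bin. Then gently press the large button on the call box well down to send the reorder, let it come up again and withdraw. Leave the other three flags and the small button alone, and do not pick up or disturb any of the loose things lying about.

Things in the scene. Friction and masses are not known exactly. Their poses are not given: they have to be found in the camera images.
- unit_empty: Fixed bin place, one of 4, 135 mm apart on the rack: the EMPTY bin, bare floor seen from above. Bin 106 wide (y), 170 long, 45 high in front, 77 at sides and back (mm); front wall 55 mm from the origin along +x. Origin: on the rack top (12 mm above the table) below the flag's hinge. x: level, from flag to bin, within 0.15 rad of world x; z up. Hinge line: along y, 20 mm above the origin.
- flag_empty (a joint): Flag of unit_empty, rad: 0 leans 0.7 rad from upright to the unit's -x (to the robot), 0.7 upright, 1.4 (stop) leans 0.7 rad to the bin. Starts at 0 to 0.1. Plain aluminium plate 46 mm wide, 4 thick (10 at the top lip), top edge 63 mm from the hinge. Light friction hinge: some 0.5 N at half height moves it; it stays where left.
- flag_empty_edge (a point): Middle of the top edge of that flag, 63 mm from its hinge; moves with the flag.
- unit_nuts: Fixed bin place, one of 4, 135 mm apart on the rack: full of short upright steel couplings. Bin 106 wide (y), 170 long, 45 high in front, 77 at sides and back (mm); front wall 55 mm from the origin along +x. Origin: on the rack top (12 mm above the table) below the flag's hinge. x: level, from flag to bin, within 0.15 rad of world x; z up. Hinge line: along y, 20 mm above the origin.
- flag_nuts (a joint): Flag of unit_nuts, rad: 0 leans 0.7 rad from upright to the unit's -x (to the robot), 0.7 upright, 1.4 (stop) leans 0.7 rad to the bin. Starts at 0 to 0.1. Plain aluminium plate 46 mm wide, 4 thick (10 at the top lip), top edge 63 mm from the hinge. Light friction hinge: some 0.5 N at half height moves it; it stays where left.
- flag_nuts_edge (a point): Middle of the top edge of that flag, 63 mm from its hinge; moves with the flag.
- unit_cartons: Fixed bin place, one of 4, 135 mm apart on the rack: full of small brown cartons. Bin 106 wide (y), 170 long, 45 high in front, 77 at sides and back (mm); front wall 55 mm from the origin along +x. Origin: on the rack top (12 mm above the table) below the flag's hinge. x: level, from flag to bin, within 0.15 rad of world x; z up. Hinge line: along y, 20 mm above the origin.
- flag_cartons (a joint): Flag of unit_cartons, rad: 0 leans 0.7 rad from upright to the unit's -x (to the robot), 0.7 upright, 1.4 (stop) leans 0.7 rad to the bin. Starts at 0 to 0.1. Plain aluminium plate 46 mm wide, 4 thick (10 at the top lip), top edge 63 mm from the hinge. Light friction hinge: some 0.5 N at half height moves it; it stays where left.
- flag_cartons_edge (a point): Middle of the top edge of that flag, 63 mm from its hinge; moves with the flag.
- unit_rods: Fixed bin place, one of 4, 135 mm apart on the rack: full of copper pipe lengths lying flat. Bin 106 wide (y), 170 long, 45 high in front, 77 at sides and back (mm); front wall 55 mm from the origin along +x. Origin: on the rack top (12 mm above the table) below the flag's hinge. x: level, from flag to bin, within 0.15 rad of world x; z up. Hinge line: along y, 20 mm above the origin.
- flag_rods (a joint): Flag of unit_rods, rad: 0 leans 0.7 rad from upright to the unit's -x (to the robot), 0.7 upright, 1.4 (stop) leans 0.7 rad to the bin. Starts at 0 to 0.1. Plain aluminium plate 46 mm wide, 4 thick (10 at the top lip), top edge 63 mm from the hinge. Light friction hinge: some 0.5 N at half height moves it; it stays where left.
- flag_rods_edge (a point): Middle of the top edge of that flag, 63 mm from its hinge; moves with the flag.
- call_box: Fixed flat grey call box, 100 x 150 x 35 mm, to the left of the rack; origin at the centre of its underside on the table. Two round white push buttons on its top, 70 mm apart along its y; either may be at either end.
- send_top (a point): Centre of the top face of the LARGE button (sends the reorder), 40 mm across, on the call box; moves down with the button. Button up: 61 mm above the table, 14 mm above its black collar.
- send (a joint): Travel of the LARGE button (sends the reorder), m: 0 up, 0.010 fully down (straight down). Spring: about 5 N fully down, comes back up when released.
- cancel_top (a point): Centre of the top face of the SMALL button (cancels; to be left alone), 22 mm across, on the call box; moves down with the button. Button up: 61 mm above the table, 14 mm above its black collar.
- cancel (a joint): Travel of the SMALL button (cancels; to be left alone), m: 0 up, 0.010 fully down (straight down). Spring: about 5 N fully down, comes back up when released.
- tape_roll_mid (a point): Loose clear tape roll, 80 mm across, 24 mm high, near the call box; point on its axis half-way up. Leave alone.
- coupling_mid (a point): Loose steel coupling ring, 28 mm across, 18 mm high, standing on the rack between two flags; point on its axis half-way up. Leave alone.
- carton: Loose brown carton 60 x 90 x 50 mm left of the call box; origin at the centre of its underside. Leave alone.
- spray_can: Loose spray can, 60 mm across, 170 mm high, right of the rack; origin at the centre of its underside. Leave alone.
- jar: Loose jar, 60 mm across, 90 mm high, right of the rack; origin at the centre of its underside. Leave alone.
- driver_grip (a point): Loose screwdriver lying on the table near the robot, to the right, about 30 mm high; point on its handle. Leave alone.
- mug: Loose white mug, 80 mm across, 90 mm high, at the left of the robot; origin at the centre of its underside. Leave alone.

How it is judged:
By the outcome, as a careful person would: the job done as asked, in the order asked, and still so for the second after the job is handed in, with the robot touching nothing.
It also fails if it takes over 48 s, if anything falls off the work surface, if the arm or the gripper's body presses on something with over 40 N, if the wrist force passes 120 N, or if a joint passes its speed limit or range.

### The arm

A 6-joint arm with a two-finger parallel gripper is mounted at the origin on the work surface. World frame = base frame: x ahead of the robot, y to its left, z up, the work surface at z = 0. Lengths are in mm, angles in rad, forces in N, time in s.
With the tool pointing down it reaches from about 350 to 975 mm from the base axis. Payload 7.1 kg.
Tool frame: the origin (TCP) lies between the finger pads; the fingertips stand 19 mm ahead of it and the grasp point (between the pads) is the TCP; y points along the fingers, z is the direction in which the jaws open and shut, and the axes are right-handed (so a half turn about y gives the same grasp; the last joint's range is limited). The gripper opens to 88 mm and grips with 3 to 60 N. Pads are 20 mm wide; open, the fingers measure 115 mm over their backs; the gripper's body (75 mm by 178 mm) begins 61 mm behind the grasp point.
Start: joints at [-1.358, 0.423, 1.63, -0, 1.089, -0.019], TCP at [143.6, -608.263, 241.675] pointing down, gripper open.
Joint ranges: [-3, 3], [-0.9, 2.11], [0.09, 2.58], [-1.31, 4.45], [0.11, 2.69], [-2.54, 2.54]. Speed limits (rad/s): [2.39, 2.39, 3.01, 3.14, 3.14, 3.14].

### API

Orientations are given as a rotation vector (axis times angle).
In Python, from workcell import ctrl gives the robot as it stands.
- The arm moves only by the tool servo_tool, never from a script. Its argument "moves" is text: rows parted by semicolons, each of 6 numbers parted by spaces: the shift along the world's x, y, z in m, then the turn, a rotation vector about the world's x, y, z in degrees. A call has 1 to 8 rows; each row is the pose to reach, as a shift and turn from the pose commanded when the call began; what a row does not reach only later rows make up. A row lasts 1/8 s, in which the tool goes at most 62.5 mm and 10.7 degrees, less where a joint would pass 70% of its speed; a pose out of reach is approached as far as the arm can. A call with a gripper value outside its range is refused whole. "hand" is the closure in counts, from 0 (fully open) to 255 (shut), set as the call begins (left out, the last holds). The fingers move at their own pace and stop on an object; the grip force is fixed at half the most. Time passes only in rows, so rows that repeat a pose let the fingers close. It gives the time, the measured TCP pose, the force and the opening at its end, in the units of the state.
- ctrl.get_obs(): the state, without advancing time (a new reading comes with each control period).
- ctrl.get_image(name): name is "scene" or "top"; returns a dict with "pixels" (400x640x3 uint8, red, green, blue), "depth" (400x640 float32, mm along the optical axis (not along the pixel's ray), 0 where there is no reading), "vertical_fov" (degrees; the focal length in pixels is half the picture's height over the tangent of half this angle, whatever the lens; pixels are square), "cx", "cy" (the principal point, pixels), "k1" (the pictures are not rectified: a ray, as slopes to the right and down, at radius r is drawn at 1 + k1 r^2 times it, then the intrinsics apply), "xyz" and "attitude" of the camera in the world. Camera axes: x right, y up, looking along -z (the intrinsics and any distortion apply to the point x, -y, -z); pixel columns grow to the right and rows downward; lengths in mm; the calibration is good to about 2 mm. A picture is of the moment at which its call begins.
- ctrl.close_job(): hands the job in, once; it reports no verdict.
The state is a dict: "t": time; "qpos": joint angles; "qvel": joint speeds; "joint_torque": joint torques, N m; "ee_pos": TCP position; "orientation": TCP orientation; "ft_force": force on the tool from outside, world axes, zero at the start; "moment": the same for the moment, N m; "width": finger opening in mm.
Only numpy, scipy, OpenCV 4.12 (cv2) and the standard library are available. Lean on these libraries where they do the work, as an engineer would, in place of code of your own. Each camera call takes 0.05 s, during which the arm holds its last target.

## Working session

There is one attempt and no reset: what is moved stays moved. The work goes in short steps, Python scripts to look and compute and a tool call to move; the robot and the scene stay as the last step left them, time stands still between calls to the robot, and variables do not carry over. Pictures are saved under pics/ and viewed, and the job is handed in when it is done.

Besides the shell and the picture viewer there is one more tool, called after ">>>" by a JSON object that holds its "op" and its "data", one argument or row to a line. servo_tool: Moves the arm, as the interface text tells. Its arguments: {"type":"object","properties":{"moves":{"type":"string"},"hand":{"type":"number"}},"required":["moves"]}

```bash
ls; mkdir -p pics; cat > h.py <<'E'
import numpy as np, cv2
from scipy.spatial.transform import Rotation as R
from workcell import ctrl
def grab(n):
    d=ctrl.get_image(n); np.save(f'/tmp/{n}.npy',d,allow_pickle=True); return d
def load(n): return np.load(f'/tmp/{n}.npy',allow_pickle=True).item()
def att(d):
    a=np.array(d['attitude'],float)
    if a.shape==(3,3): return a
    return R.from_rotvec(a).as_matrix() if a.size==3 else R.from_quat(a).as_matrix()
def K(d):
    f=200/np.tan(np.radians(d['vertical_fov'])/2); return f,d['cx'],d['cy'],d['k1']
def cloud(d):
    f,cx,cy,k=K(d); v,u=np.mgrid[0:400,0:640].astype(float)
    xd=(u-cx)/f; yd=(v-cy)/f; x,y=xd.copy(),yd.copy()
    for _ in range(20):
        s=1+k*(x*x+y*y); x=xd/s; y=yd/s
    Z=d['depth'].astype(float); P=np.stack([x*Z,-y*Z,-Z],-1)
    P=P@att(d).T+np.array(d['xyz']); P[Z==0]=np.nan
    return P
def proj(d,p):
    f,cx,cy,k=K(d); c=(np.atleast_2d(p)-np.array(d['xyz']))@att(d)
    x=c[:,0]/-c[:,2]; y=-c[:,1]/-c[:,2]; s=1+k*(x*x+y*y)
    return np.stack([cx+f*x*s,cy+f*y*s],-1)
E
python3 - <<'E'
from h import *
print(ctrl.get_obs())
for n in('scene','top'):
    d=grab(n); print(n,{k:v for k,v in d.items() if k not in('pixels','depth')})
    cv2.imwrite(f'pics/{n}0.png',d['pixels'][...,::-1])
E
```

```text
pics
{'t': 0.0, 'qpos': array([-1.35798375e+00,  4.23829196e-01,  1.63066691e+00, -2.85867102e-06,
        1.08860895e+00, -1.89777338e-02]), 'qvel': array([-0.00036416,  0.00091155, -0.00052132,  0.00055581,  0.00051103,
        0.00121419]), 'joint_torque': array([ 4.75510955e-03, -5.44612849e+01, -2.73663175e+01,  6.46947906e-02,
        2.28150305e-02, -1.16948067e-04]), 'ee_pos': array([ 143.50349006, -607.76943232,  240.91802149]), 'orientation': array([-0.24447595,  2.1002319 , -2.09705197]), 'ft_force': array([ 0.92993777, -0.07933246,  0.05656593]), 'moment': array([0.01010545, 0.0052422 , 0.0385281 ]), 'width': 87.72298222960877}
scene {'vertical_fov': 43.634421265788404, 'cx': 327.5774147397311, 'cy': 205.73440423352298, 'k1': -0.08830994909212647, 'xyz': array([1983.95126139, -186.94643181, 1027.05858893]), 'attitude': array([0.82424925, 0.72962426, 1.31780517])}
top {'vertical_fov': 54.69527132129851, 'cx': 319.2062643328803, 'cy': 201.80749573001117, 'k1': -0.01956708882262285, 'xyz': array([ 284.12744003,    6.29162711, 1156.53635478]), 'attitude': array([ 0.13381279, -0.13015192, -1.5468275 ])}
```

View pics/top0.png

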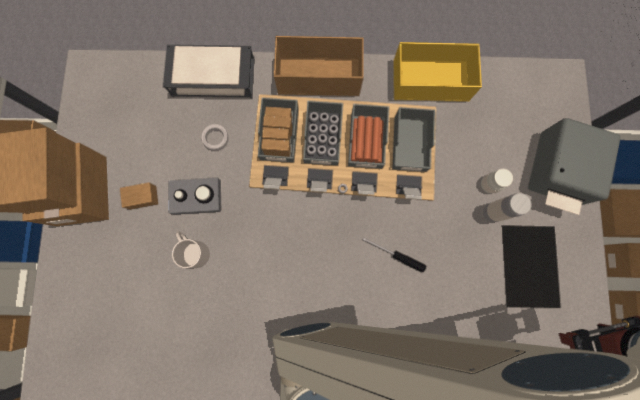

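View pics/scene0.png

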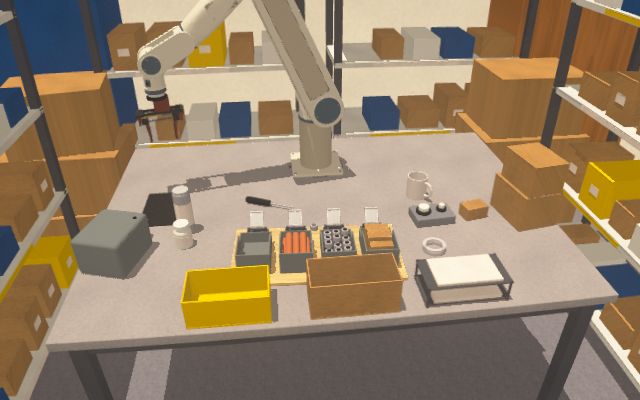

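The top view shows the empty bin as the rightmost one (412,140), with its flag at about (410,190). The large button is at (204,193) and the small one at (180,195). The coupling ring is at (342,189), two flags away. Next I'll measure them.

```bash
python3 - <<'E'
from h import *
d=load('top'); P=cloud(d); s=load('scene'); Q=cloud(s)
def bx(P,u0,u1,v0,v1): return P[v0:v1,u0:u1].reshape(-1,3)
for nm,C in(('top',P),('scene',Q)):
    A=C.reshape(-1,3); px=(d if nm=='top' else s)['pixels'].reshape(-1,3).astype(float)
    g=np.isfinite(A).all(1)
    # call box + buttons by height
    c0=P[193,204]
    m=g&(np.hypot(A[:,0]-c0[0],A[:,1]-c0[1])<130)
    b=m&(A[:,2]>55)&(A[:,2]<66)
    print(nm,'btn area pts',b.sum())
    pts=A[b]; 
    if len(pts)>3:
        _,lab,ce=cv2.kmeans(pts[:,:2].astype(np.float32),2,None,(3,50,.1),5,cv2.KMEANS_PP_CENTERS)
        for i in(0,1):
            q=pts[lab[:,0]==i]; print(q.shape[0],q.mean(0).round(1),np.ptp(q,0).round(1))
    t=m&(A[:,2]>25)&(A[:,2]<40); print('box',A[t].mean(0).round(1), cv2.minAreaRect(A[t][:,:2].astype(np.float32)))
    # flags: high area
    for u,v in((275,180),(319,183),(363,185),(409,188)):
        f0=P[v,u]; m2=g&(abs(A[:,0]-f0[0])<50)&(abs(A[:,1]-f0[1])<45)
        r=m2&(A[:,2]>50)
        q=A[r]; 
        print('flag px',u,v,f0.round(1),r.sum(), q.mean(0).round(1) if len(q) else '', q.min(0).round(1) if len(q) else '',q.max(0).round(1) if len(q) else '')
v=P
for u,vv in((412,140),(370,140),(258,185),(432,195),(342,189),(180,195),(204,193)): print(u,vv,P[vv,u].round(1))
cv2.imwrite('pics/topz.png',cv2.resize(d['pixels'][90:230,150:450,::-1],None,fx=2.6,fy=2.6,interpolation=cv2.INTER_CUBIC))
cv2.imwrite('pics/scz.png',cv2.resize(s['pixels'][170:310,230:480,::-1],None,fx=3,fy=3,interpolation=cv2.INTER_CUBIC))
E
```

```text
top btn area pts 197
46 [485.4 419.2  61.1] [21.5 20.5 10.7]
151 [491.4 349.   61.3] [38.  37.1 10.8]
box [486.6 386.1  35.4] ((489.2151184082031, 384.5219421386719), (101.31157684326172, 151.69183349609375), 5.305729389190674)
flag px 275 180 [533.  140.8  57.2] 139 [519.2 146.6  70.3] [504.2 123.8  50.5] [537.  169.5  86.8]
flag px 319 183 [527.6  12.5  52.4] 131 [512.8  13.1  71.7] [498.7  -8.   50.1] [530.9  35.4  87. ]
flag px 363 185 [ 524.5 -116.2   51.2] 132 [ 506.6 -121.8   72.3] [ 492.3 -145.4   50.2] [524.5 -98.6  90. ]
flag px 409 188 [ 519.5 -251.9   45.5] 144 [ 498.2 -256.7   69.7] [ 483.3 -279.5   50.2] [ 515.9 -234.2   86.5]
scene btn area pts 85
60 [494.8 346.6  61.5] [55.7 39.9 10.8]
25 [470.8 413.9  60.9] [118.   21.9  10.4]
box [507.6 375.6  35.5] ((453.7841491699219, 377.0677490234375), (180.07574462890625, 150.49618530273438), 5.136551380157471)
flag px 275 180 [533.  140.8  57.2] 165 [522.4 143.9  68.1] [506.2 121.3  50.2] [548.  168.8  89.5]
flag px 319 183 [527.6  12.5  52.4] 172 [516.2   8.7  68.6] [495.  -14.2  50.1] [539.3  31.8  92.1]
flag px 363 185 [ 524.5 -116.2   51.2] 177 [ 510.2 -124.7   69.1] [ 490.3 -147.6   50. ] [ 530.6 -102.3   90.7]
flag px 409 188 [ 519.5 -251.9   45.5] 167 [ 501.4 -261.2   67.6] [ 481.8 -283.5   50.1] [ 521.8 -238.    91.2]
412 140 [ 676.3 -270.5   17.8]
370 140 [ 658.7 -135.6   61.3]
258 185 [527.2 197.5   9.9]
432 195 [ 506.2 -328.4   13. ]
342 189 [519.4 -57.1  12.2]
180 195 [482.8 414.1  59.2]
204 193 [489.7 344.3  60.8]
```

View pics/topz.png

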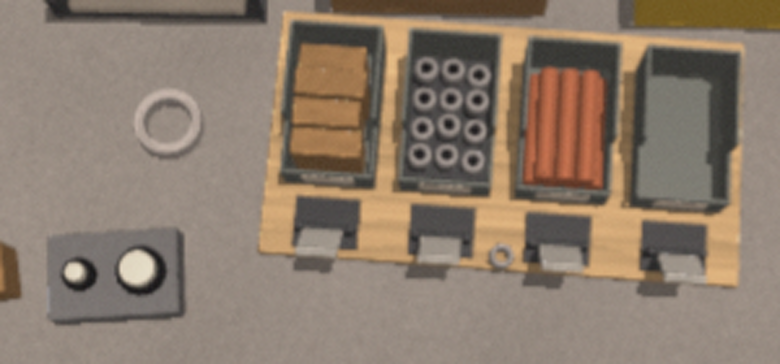

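View pics/scz.png

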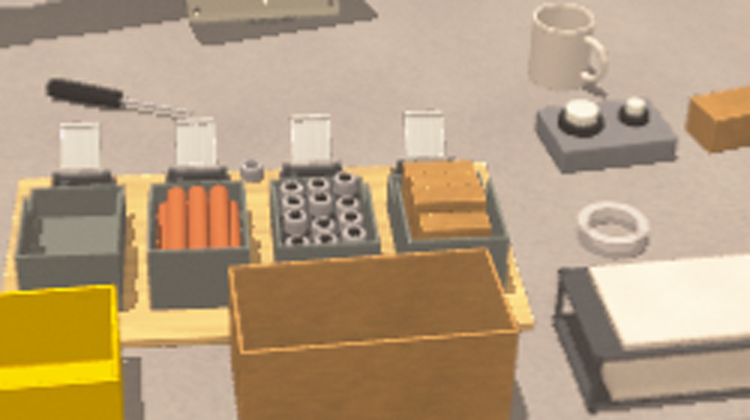

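```bash
python3 - <<'E'
from h import *
o=ctrl.get_obs(); print(R.from_rotvec(o['orientation']).as_matrix().round(3))
# fit box button circles with centres of pixels; refine flag plane per unit
d=load('top');P=cloud(d).reshape(-1,3);g=np.isfinite(P).all(1)
Q=cloud(load('scene')).reshape(-1,3);h=np.isfinite(Q).all(1)
for x0,y0 in((519,145),(513,11),(507,-123),(499,-258)):
  for n,C,gg in(('t',P,g),('s',Q,h)):
    m=gg&(abs(C[:,0]-x0)<30)&(abs(C[:,1]-y0)<18)&(C[:,2]>50)&(C[:,2]<100)
    A=np.c_[C[m][:,2]-32,np.ones(m.sum())]; k=np.linalg.lstsq(A,C[m][:,0],rcond=None)[0]
    print(n,m.sum(),'lean',np.arctan(-k[0]).round(3),'x at z32',k[1].round(1),'x at 80',(k[1]+48*k[0]).round(1))
for n,u,v in(('can',515,205),('jar',500,182),('mug',187,255)): print(n,P.reshape(400,640,3)[v,u].round(0))
E
```

```text
[[-0.973 -0.     0.23 ]
 [-0.23   0.001 -0.973]
 [-0.    -1.    -0.001]]
t 107 lean 0.705 x at z32 551.8 x at 80 510.9
s 128 lean 0.592 x at z32 546.8 x at 80 514.5
t 101 lean 0.671 x at z32 544.4 x at 80 506.3
s 131 lean 0.601 x at z32 541.4 x at 80 508.4
t 101 lean 0.646 x at z32 536.9 x at 80 500.8
s 140 lean 0.571 x at z32 534.5 x at 80 503.7
t 112 lean 0.704 x at z32 530.3 x at 80 489.5
s 132 lean 0.639 x at z32 527.8 x at 80 492.2
can [ 454. -498.  170.]
jar [ 533. -501.   90.]
mug [313. 399.   6.]
```

>>> {"op": "servo_tool", "data": {
  "moves": "0.03 0.04 0 0 0 -2; 0.07 0.085 0 0 0 -4; 0.11 0.13 0 0 0 -6; 0.15 0.18 0 0 0 -8; 0.19 0.23 0 0 0 -11; 0.23 0.28 0 0 0 -14; 0.27 0.33 0 0 0 -16.4; 0.28 0.349 0 0 0 -16.4",
  "hand": 255
}}

```text
t: 1.1
ee_pos: [425.0, -256.8, 241.5]
orientation: [-0.057, -2.195, 2.195]
ft_force: [0.4, -1.5, -0.3]
width: 11.3
```

>>> {"op": "servo_tool", "data": {
  "moves": "0 0 -0.03; 0 0 -0.06; 0 -0.002 -0.09; 0 -0.002 -0.12; 0 -0.002 -0.14; 0 -0.002 -0.157; 0 -0.002 -0.157"
}}

```text
validation failed for argument at $.mo...
```

>>> {"op": "servo_tool", "data": {
  "moves": "0 0 -0.03 0 0 0; 0 0 -0.06 0 0 0; 0 -0.002 -0.09 0 0 0; 0 -0.002 -0.12 0 0 0; 0 -0.002 -0.14 0 0 0; 0 -0.002 -0.157 0 0 0; 0 -0.002 -0.157 0 0 0"
}}

```text
t: 1.98
ee_pos: [422.9, -260.8, 83.6]
orientation: [-0.057, -2.194, 2.191]
ft_force: [-0.9, 0.4, -0.6]
width: 0.6
```

```bash
python3 - <<'E'
from h import *
o=ctrl.get_obs(); print(o['t'],o['ee_pos'],o['ft_force'],o['width'])
d=grab('scene'); p=o['ee_pos']; print(proj(d,[p,p-[0,0,19]]))
cv2.imwrite('pics/s1.png',cv2.resize(d['pixels'][130:290,220:400,::-1],None,fx=3.6,fy=3.6,interpolation=cv2.INTER_CUBIC))
E
```

```text
1.975 [ 422.91807631 -260.81759367   83.60023991] [-0.86488976  0.41546732 -0.61873945] 0.6303201887038552
[[255.93350274 201.50131634]
 [256.31906232 205.94985694]]
```

View pics/s1.png

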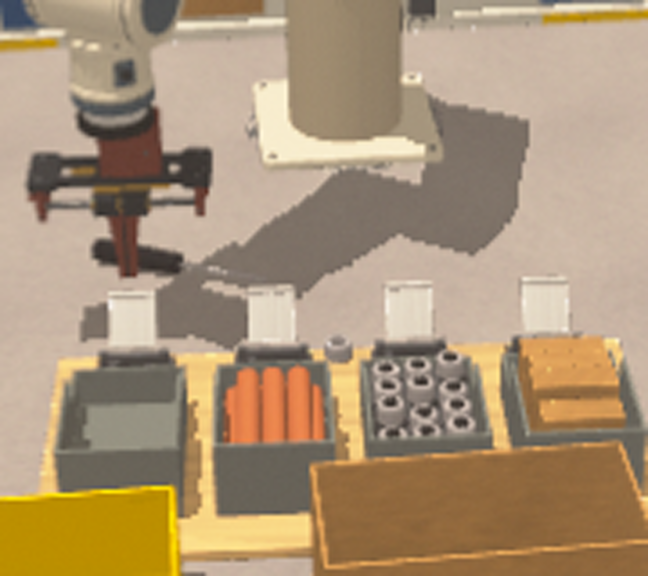

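>>> {"op": "servo_tool", "data": {
  "moves": "0.02 0 0 0 0 0; 0.035 0 0 0 0 0; 0.045 -0.001 0 0 0 0; 0.055 -0.001 0 0 0 0; 0.065 -0.002 0 0 0 0; 0.075 -0.002 0 0 0 0; 0.085 -0.003 0 0 0 0; 0.095 -0.004 0 0 0 0"
}}

```text
t: 3.02
ee_pos: [519.1, -265.3, 84.6]
orientation: [-0.059, -2.194, 2.193]
ft_force: [-0.5, -0.2, 0.7]
width: 0.7
```

>>> {"op": "servo_tool", "data": {
  "moves": "0.004 0 0 0 0 0; 0.008 0 0 0 0 0; 0.012 0 0 0 0 0; 0.015 0 0 0 0 0; 0.017 0 0 0 0 0; 0.019 0 0 0 0 0"
}}

```text
t: 3.78
ee_pos: [537.7, -265.3, 84.7]
orientation: [-0.06, -2.194, 2.194]
ft_force: [-0.9, -0.6, -0.2]
width: 0.3
```

```bash
python3 - <<'E'
from h import *
o=ctrl.get_obs(); print(o['t'],o['ee_pos'],o['ft_force'],o['width'])
d=grab('scene')
cv2.imwrite('pics/s2.png',cv2.resize(d['pixels'][170:290,220:360,::-1],None,fx=4.6,fy=4.6,interpolation=cv2.INTER_CUBIC))
Q=cloud(d).reshape(-1,3); m=np.isfinite(Q).all(1)&(abs(Q[:,0]-555)<50)&(abs(Q[:,1]+259)<22)&(Q[:,2]>60)&(Q[:,2]<100)&(Q[:,0]>548)
print(np.c_[Q[m]].round(0)[::4])
E
```

```text
3.775 [ 537.6568245  -265.25536627   84.67752311] [-0.92354319 -0.6110661  -0.15098399] 0.28494472068456483
[[ 550. -262.  100.]
 [ 550. -273.   92.]
 [ 551. -270.   89.]
 [ 565. -280.   90.]
 [ 566. -266.   90.]
 [ 556. -254.   82.]
 [ 565. -280.   86.]
 [ 566. -267.   86.]
 [ 572. -253.   88.]
 [ 562. -281.   80.]
 [ 568. -267.   83.]
 [ 567. -254.   82.]
 [ 557. -241.   74.]
 [ 556. -268.   71.]
 [ 555. -255.   69.]
 [ 555. -241.   68.]
 [ 585. -265.   62.]
 [ 588. -248.   62.]
 [ 591. -245.   60.]]
```

View pics/s2.png

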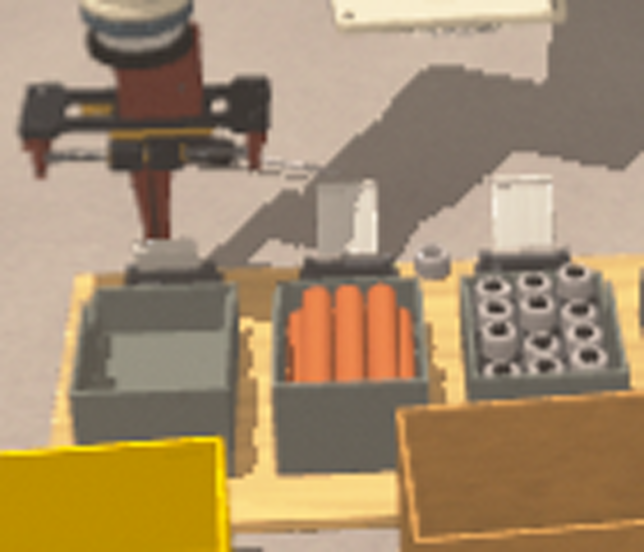

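>>> {"op": "servo_tool", "data": {
  "moves": "0.002 0 0 0 0 0; 0.003 0 0 0 0 0; 0.004 0 0 0 0 0"
}}

```text
t: 4.2
ee_pos: [540.2, -265.1, 84.4]
orientation: [-0.056, -2.193, 2.192]
ft_force: [-8.2, -1.5, 4.0]
width: 0.5
```

>>> {"op": "servo_tool", "data": {
  "moves": "0.001 0 0 0 0 0; 0.002 0 0 0 0 0; 0.002 0 0 0 0 0"
}}

```text
t: 4.58
ee_pos: [540.6, -265.1, 84.2]
orientation: [-0.053, -2.192, 2.19]
ft_force: [-11.6, -3.5, 5.2]
width: 0.4
```

At TCP x of about 540 the force rose to 9–12 N, so the flag is on its stop. I'll back off and check.

>>> {"op": "servo_tool", "data": {
  "moves": "-0.01 0 0 0 0 0; -0.03 0 0 0 0 0; -0.06 0 0 0 0 0; -0.09 0 0.03 0 0 0; -0.11 0 0.07 0 0 0; -0.12 0 0.11 0 0 0; -0.12 0 0.13 0 0 0"
}}

```text
t: 5.45
ee_pos: [423.9, -265.7, 217.1]
orientation: [-0.065, -2.193, 2.197]
ft_force: [0.8, 0.2, 0.0]
width: 0.3
```

```bash
python3 - <<'E'
from h import *
o=ctrl.get_obs(); print(o['t'],o['ee_pos'],o['ft_force'],o['width'])
d=grab('top');s=grab('scene')
C=np.vstack([cloud(d).reshape(-1,3)])
for n,dd in(('t',d),('s',s)):
  C=cloud(dd).reshape(-1,3); g=np.isfinite(C).all(1)
  m=g&(abs(C[:,0]-553)<24)&(abs(C[:,1]+259)<18)&(C[:,2]>45)&(C[:,2]<92)
  if m.sum()>4:
    # line through x on z
    k=np.polyfit(C[m][:,2]-32,C[m][:,0],1); print(n,m.sum(),'lean',np.arctan(k[0]),'x32',k[1],C[m].min(0).round(),C[m].max(0).round())
a=cv2.resize(d['pixels'][90:210,240:450,::-1],None,fx=3,fy=3,interpolation=cv2.INTER_CUBIC)
cv2.imwrite('pics/t3.png',a)
E
```

```text
5.45 [ 423.8548258  -265.74639626  217.05284138] [0.76919296 0.18134886 0.00105428] 0.3440519565299807
t 186 lean 0.6921522613879609 x32 524.4169434242131 [ 532. -277.   45.] [ 571. -241.   86.]
s 58 lean 0.5893582908763811 x32 530.8678314714856 [ 536. -277.   46.] [ 577. -241.   89.]
```

View pics/t3.png

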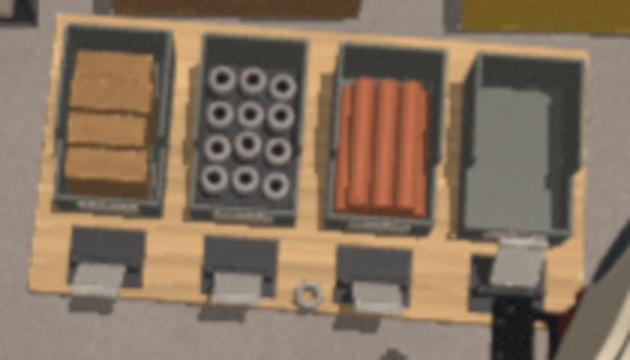

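The flag stays at a lean of 0.69 toward the bin, and the other three flags and the ring haven't moved. Now on to the button.

>>> {"op": "servo_tool", "data": {
  "moves": "0 0.03 0.01 0 0 0; 0.01 0.07 0.02 0 0 0; 0.02 0.12 0.02 0 0 0; 0.025 0.17 0.02 0 0 0; 0.03 0.22 0.02 0 0 0; 0.035 0.27 0.02 0 0 0; 0.04 0.32 0.02 0 0 0; 0.045 0.37 0.02 0 0 0"
}}

```text
t: 6.55
ee_pos: [468.4, 106.6, 233.6]
orientation: [-0.059, -2.194, 2.194]
ft_force: [0.3, -0.2, -0.1]
width: 0.5
```

>>> {"op": "servo_tool", "data": {
  "moves": "0.005 0.05 0 0 0 0; 0.01 0.1 0 0 0 0; 0.015 0.15 0 0 0 0; 0.02 0.2 -0.01 0 0 0; 0.022 0.23 -0.02 0 0 0; 0.022 0.244 -0.03 0 0 0; 0.022 0.244 -0.04 0 0 0"
}}

```text
t: 7.42
ee_pos: [490.1, 348.8, 193.2]
orientation: [-0.058, -2.193, 2.195]
ft_force: [-0.1, -0.4, -0.1]
width: 0.6
```

>>> {"op": "servo_tool", "data": {
  "moves": "0 0 -0.03 0 0 0; 0 0 -0.06 0 0 0; 0 0 -0.08 0 0 0; 0 0 -0.095 0 0 0; 0 0 -0.1 0 0 0; 0 0 -0.1 0 0 0"
}}

```text
t: 8.18
ee_pos: [490.8, 348.8, 94.9]
orientation: [-0.06, -2.194, 2.194]
ft_force: [-0.4, -0.2, 0.0]
width: 0.4
```

```bash
python3 - <<'E'
from h import *
o=ctrl.get_obs(); print(o['t'],o['ee_pos'],o['ft_force'],o['width'])
s=grab('scene'); 
print(proj(s,[o['ee_pos']-[0,0,19],[491,349,61]]))
cv2.imwrite('pics/s4.png',cv2.resize(s['pixels'][150:260,380:500,::-1],None,fx=5,fy=5,interpolation=cv2.INTER_CUBIC))
E
```

```text
8.175 [490.84996269 348.79122087  94.87805224] [-0.40010641 -0.22645466  0.03641762] 0.3840609375815599
[[424.60497577 202.89823745]
 [424.24876801 206.3762528 ]]
```

View pics/s4.png

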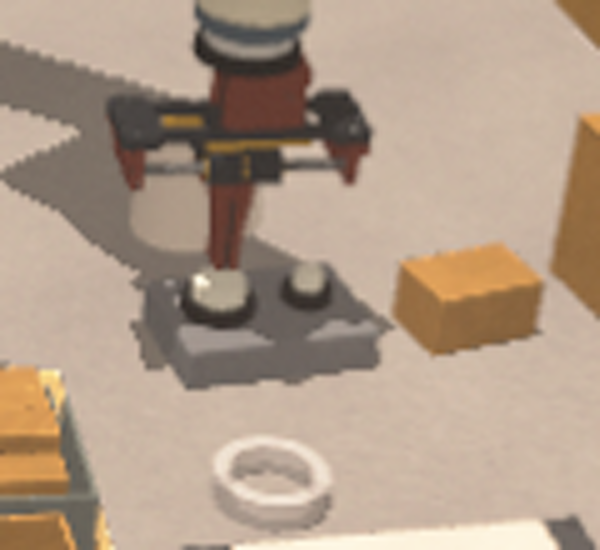

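The fingertips at crop (226,264) sit just above the centre of the large button (221,282), well clear of the small one.

>>> {"op": "servo_tool", "data": {
  "moves": "0 0 -0.005 0 0 0; 0 0 -0.01 0 0 0; 0 0 -0.014 0 0 0; 0 0 -0.017 0 0 0; 0 0 -0.019 0 0 0; 0 0 -0.021 0 0 0; 0 0 -0.021 0 0 0"
}}

```text
t: 9.1
ee_pos: [490.6, 348.7, 73.7]
orientation: [-0.06, -2.194, 2.194]
ft_force: [-2.4, -0.2, 4.1]
width: 0.2
```

>>> {"op": "servo_tool", "data": {
  "moves": "0 0 -0.001 0 0 0; 0 0 -0.002 0 0 0; 0 0 -0.002 0 0 0"
}}

```text
t: 9.48
ee_pos: [490.6, 348.7, 71.7]
orientation: [-0.06, -2.194, 2.194]
ft_force: [-2.4, -0.2, 4.0]
width: 0.5
```

>>> {"op": "servo_tool", "data": {
  "moves": "0 0 -0.001 0 0 0; 0 0 -0.001 0 0 0"
}}

```text
t: 9.72
ee_pos: [490.6, 348.8, 70.7]
orientation: [-0.06, -2.194, 2.194]
ft_force: [-1.9, -0.5, 4.8]
width: 0.4
```

>>> {"op": "servo_tool", "data": {
  "moves": "0 0 -0.001 0 0 0; 0 0 -0.0015 0 0 0; 0 0 -0.0015 0 0 0"
}}

```text
t: 10.1
ee_pos: [490.6, 348.8, 70.2]
orientation: [-0.06, -2.194, 2.194]
ft_force: [-4.2, -2.1, 14.2]
width: 0.8
```

The force jumped to 14 N, so the button is fully down. Release it and withdraw straight up.

>>> {"op": "servo_tool", "data": {
  "moves": "0 0 0.005 0 0 0; 0 0 0.01 0 0 0; 0 0 0.02 0 0 0; 0 0 0.05 0 0 0; 0 0 0.09 0 0 0; 0 0 0.13 0 0 0; 0 0 0.17 0 0 0; 0 0 0.18 0 0 0"
}}

```text
t: 11.1
ee_pos: [491.8, 349.5, 252.1]
orientation: [-0.064, -2.199, 2.193]
ft_force: [-0.3, 0.5, 0.2]
width: 0.6
```

>>> {"op": "servo_tool", "data": {
  "moves": "-0.02 -0.04 0 0 0 0; -0.03 -0.08 0 0 0 0; -0.04 -0.13 0 0 0 0; -0.05 -0.18 0 0 0 0; -0.05 -0.22 0 0 0 0; -0.05 -0.25 0 0 0 0; -0.05 -0.26 0 0 0 0; -0.05 -0.26 0 0 0 0"
}}

```text
t: 12.1
ee_pos: [440.4, 88.6, 248.7]
orientation: [-0.06, -2.193, 2.193]
ft_force: [-0.4, 0.5, 0.4]
width: 0.6
```

```bash
python3 - <<'E'
from h import *
o=ctrl.get_obs(); print(o['t'],o['ee_pos'],o['ft_force'],o['qvel'].round(3))
d=grab('top');s=grab('scene')
C=cloud(d).reshape(-1,3)
for n,x,y in(('large',491,349),('small',485,419)):
    m=(np.hypot(C[:,0]-x,C[:,1]-y)<8); print(n,np.median(C[m],0))
for n,dd in(('t',d),('s',s)):
  C=cloud(dd).reshape(-1,3); g=np.isfinite(C).all(1)
  for y,x in((145,519),(11,513),(-123,507),(-259,553)):
    m=g&(abs(C[:,0]-x)<30)&(abs(C[:,1]-y)<18)&(C[:,2]>48)&(C[:,2]<92)
    if m.sum()>4: k=np.polyfit(C[m][:,2]-32,C[m][:,0],1); print(n,y,m.sum(),'lean',np.arctan(k[0]).round(3))
cv2.imwrite('pics/t5.png',d['pixels'][...,::-1]);cv2.imwrite('pics/s5.png',s['pixels'][...,::-1])
E
```

```text
12.1 [440.43490425  88.58019015 248.69554164] [-0.41038172  0.52228604  0.38303881] [ 0.026  0.003 -0.011  0.002  0.001  0.007]
large [489.90375727 349.81595129  61.9652657 ]
small [485.18788844 419.45147547  61.9069281 ]
t 11 9 lean -0.678
t -123 105 lean -0.639
t -259 186 lean 0.425
s 145 135 lean -0.594
s 11 138 lean -0.642
s -123 141 lean -0.613
s -259 75 lean 0.166
```

View pics/t5.png

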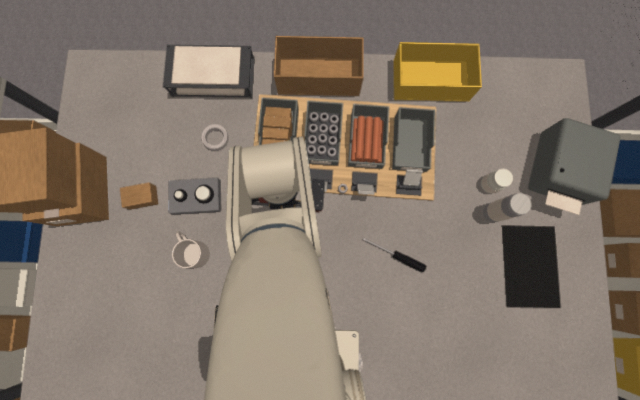

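View pics/s5.png

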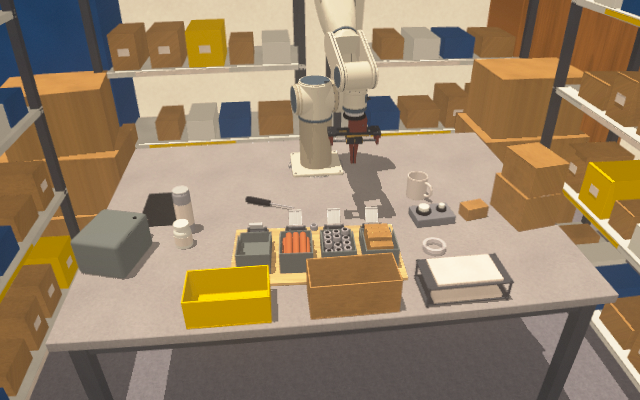

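The flag lean reads lower here, but this window was wider and takes in the bin wall. I'll re-check with the earlier window.

```bash
python3 - <<'E'
from h import *
for n in('top','scene'):
  C=cloud(load(n)).reshape(-1,3); g=np.isfinite(C).all(1)
  m=g&(abs(C[:,0]-553)<24)&(abs(C[:,1]+259)<18)&(C[:,2]>45)&(C[:,2]<92)
  k=np.polyfit(C[m][:,2]-32,C[m][:,0],1); print(n,m.sum(),np.arctan(k[0]),k[1])
ctrl_ok=abs(ctrl.get_obs()['qvel']).max(); print(ctrl_ok)
E
```

```text
top 181 0.6684134049381235 525.929919215071
scene 58 0.6692837375970734 525.4672487223573
0.010014397744373118
```

```bash
python3 -c "
from workcell import ctrl
print(ctrl.close_job())"
```

```text
the job is handed in; nothing more can be done
None
```

I pushed the flag of the empty bin (the rightmost one, at y of about -260 mm) over to its stop. I then pressed the large button fully down, released it, withdrew clear and handed the job in at about 12 s of the 48 s allowed.

- **Flag:** the force rose to about 12 N at the stop. In the last pictures it leans about 0.67 rad towards the bin in both views, against 0.7 expected, which is within the measuring noise. An earlier check with a wider window read only 0.17–0.43 rad because it took in the bin wall; the narrower window gave 0.67.
- **Button:** it took about 10 mm of travel, with the force jumping to 14 N at the bottom. The large and small button tops both read 62 mm afterwards, so the large one came back up and the small one was not touched.
- **Other three flags:** they still lean towards the robot. The arm hid the cartons flag from the top camera in the last picture, so only the scene view confirms that one.
- **Loose things:** they look unmoved in the pictures, and the robot was touching nothing at hand-in.

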